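# Reload a headspace vial station so that all caps stand level

### The job

The four positions of the vial station are loaded the wrong way round: the tall vials stand up on the risers and the short ones are down in the low cups, so the sampler's needle would strike some caps and miss others. Swap them so that each short vial sits fully down in a riser and each tall vial fully down in a low cup, all four caps at the same height; every position is taken, so let a vial wait meanwhile in an empty hole of the blue rack or on the bench. Keep the vials upright all the time.

Things in the scene. Friction and masses are not known exactly. Their poses are not given: they have to be found in the camera images.
- tall_vial_1: tall crimp-capped glass vial, 23 mm in diameter, 76 mm high, about 26 g, white cap at the top. Origin: centre of its underside; z up along the vial. Round, so it can be gripped from any side; grip it in its upper half. The two tall vials are interchangeable.
- tall_vial_2: tall crimp-capped glass vial, 23 mm in diameter, 76 mm high, about 26 g, white cap at the top. Origin: centre of its underside; z up along the vial. Round, so it can be gripped from any side; grip it in its upper half. The two tall vials are interchangeable.
- short_vial_1: short crimp-capped glass vial, 23 mm in diameter, 46 mm high, about 26 g, white cap at the top. Origin: centre of its underside; z up along the vial. Round, so it can be gripped from any side; grip it in its upper half. The two short vials are interchangeable.
- short_vial_2: short crimp-capped glass vial, 23 mm in diameter, 46 mm high, about 26 g, white cap at the top. Origin: centre of its underside; z up along the vial. Round, so it can be gripped from any side; grip it in its upper half. The two short vials are interchangeable.
- low_cup_1: low cup for a tall vial, fixed: round aluminium flange 58 mm across with a cup right on it. Origin: centre of underside, on the station plate, 8 mm above the bench. Cup: bore 28 mm wide, 5 mm deep, above it a 7 mm mouth flaring to 40 mm inside, 45 outside. x axis across the row of four positions, y along it, 62 mm apart. Cup floor 6 mm, rim 18 mm above the origin. Holds a short vial at the start.
- low_cup_2: low cup for a tall vial, fixed: round aluminium flange 58 mm across with a cup right on it. Origin: centre of underside, on the station plate, 8 mm above the bench. Cup: bore 28 mm wide, 5 mm deep, above it a 7 mm mouth flaring to 40 mm inside, 45 outside. x axis across the row of four positions, y along it, 62 mm apart. Cup floor 6 mm, rim 18 mm above the origin. Holds a short vial at the start.
- riser_1: riser for a short vial, fixed: square aluminium foot 52 mm wide, waisted column, cup on top. Origin: centre of underside, on the station plate, 8 mm above the bench. Cup: bore 28 mm wide, 5 mm deep, above it a 7 mm mouth flaring to 40 mm inside, 45 outside. x axis across the row of four positions, y along it, 62 mm apart. Cup floor 36 mm, rim 48 mm above the origin. Holds a tall vial at the start.
- riser_2: riser for a short vial, fixed: square aluminium foot 52 mm wide, waisted column, cup on top. Origin: centre of underside, on the station plate, 8 mm above the bench. Cup: bore 28 mm wide, 5 mm deep, above it a 7 mm mouth flaring to 40 mm inside, 45 outside. x axis across the row of four positions, y along it, 62 mm apart. Cup floor 36 mm, rim 48 mm above the origin. Holds a tall vial at the start.
- rack: blue vial rack, fixed, 78 x 210 x 52 mm (x, y, z); origin: centre of its underside, on the bench. Holes 33 (x) by 27 (y) mm, two rows at x = -18.5, 18.5, six a row at y = -82.5 to 82.5 every 33 mm; floor 4 mm above the bench, hole plate's top 38, end walls 52. Three finished short vials, fixed, stand in the -y half; all holes of the +y half are empty: a vial can wait there.

How it is judged:
By the outcome, as a careful person would: the job done as asked, in the order asked, and still so for the second after the job is handed in, with the robot touching nothing.
It also fails if it takes over 96 s, if anything falls off the work surface, if the arm or the gripper's body presses on something with over 40 N, if the wrist force passes 120 N, or if a joint passes its speed limit or range.

### The arm

A 6-joint arm with a two-finger parallel gripper is mounted at the origin on a cart in front of the work surface, level with it; the furniture and walls round the work are solid. World frame = base frame: x ahead of the robot, y to its left, z up, the work surface at z = 0. Lengths are in m, angles in degrees, forces in N, time in s.
With the tool pointing down it reaches from about 0.3 to 0.75 m from the base axis. Payload 8.5 kg.
Tool frame: the origin (TCP) lies at the very end of the fingers, on their centre line; the grasp point (between the pads) lies 19 mm behind it; x points along the fingers, y is the direction in which the jaws open and shut, and the axes are right-handed (so a half turn about x gives the same grasp; the last joint's range is limited). The gripper opens to 85 mm and grips with 20 to 120 N. Pads are 22 mm wide; open, the fingers measure 114 mm over their backs; the gripper's body (76 mm by 85 mm) begins 54 mm behind the grasp point. The pads swing forward as they close: fully open they stand 13 mm farther back than shut.
Start: joints at [-88.482, 21.807, 74.336, -0, 83.858, -12.336], TCP at [0.132, -0.534, 0.193] pointing down, gripper open.
Joint ranges: [-178.18, 178.18], [-50.72, 133.34], [12.68, 142.11], [-81.47, 261.47], [9.98, 163.14], [-165.26, 165.26]. Speed limits (degrees/s): [136.94, 136.94, 180, 180, 180, 180].

### API

Orientations are given as a 3x3 rotation matrix whose columns are the frame's x, y, z axes.
In Python, from rig import sensors, cams, env gives the robot as it stands.
- The arm moves only by the shell command python3 -m crank 'ROWS' [FORCE]. ROWS is a JSON object of lists of equal length, an entry for each row: "hand": the closure in counts, from 0 (fully open) to 255 (shut); "translation": the shift along the tool's x, y, z in m, a list of three; "dr": the turn, a rotation vector about the tool's x, y, z in rad, a list of three. A call has 1 to 5 rows; each row is the pose to reach, as a shift and turn from the pose commanded when the call began, along the tool's axes at that moment; what a row does not reach only later rows make up. A row lasts 1/10 s, in which the tool goes at most 50 mm and 8.59 degrees, less where a joint would pass 70% of its speed; a pose out of reach is approached as far as the arm can. A call with a gripper value outside its range is refused whole. The fingers move at their own pace and stop on an object; FORCE is the grip in N (left out, the last holds). Time passes only in rows, so rows that repeat a pose let the fingers close. It gives the time, the measured TCP pose, the force and the opening at its end, in the units of the state.
- sensors.observe(): the state, without advancing time (a new reading comes with each control period).
- cams.get_image(name): name is "side" or "top"; returns (picture, depth): 480x640x3 uint8, blue, green, red; 480x640 float32, m along the optical axis (not along the pixel's ray), 0 where there is no reading.
- cams.calibration(name): a dict with "vertical_fov" (degrees; the focal length in pixels is half the picture's height over the tangent of half this angle, whatever the lens; pixels are square), "cx", "cy" (the principal point, pixels), "extrinsics" (4x4, takes a point from camera to world coordinates). Camera axes: x right, y down, z forward; pixel columns grow to the right and rows downward; lengths in m; the calibration is good to about 2 mm. A picture is of the moment at which its call begins. calibration takes no time and is no camera call.
- env.close_job(): hands the job in, once; it reports no verdict.
The state is a dict: "time_s": time; "q": joint angles; "qvel": joint speeds; "joint_efforts": joint torques, N m; "position": TCP position; "tool_rot": TCP orientation; "ft_force": force on the tool from outside, world axes, zero at the start; "wrist_torque": the same for the moment, N m; "grip_width": finger opening in m.
Only numpy, scipy, OpenCV 4.12 (cv2) and the standard library are available. Lean on these libraries where they do the work, as an engineer would, in place of code of your own. Each camera call takes 0.05 s, during which the arm holds its last target. There are 200 camera calls.

## Working session

There is one attempt and no reset: what is moved stays moved. The work goes in short steps, Python scripts to look and compute and a shell command to move; the robot and the scene stay as the last step left them, time stands still between calls to the robot, and variables do not carry over. Pictures are saved under pics/ and viewed, about 12 in all and at most 16, crops included, and the job is handed in when it is done.

```bash
mkdir -p pics; ls; python3 - <<'E'
from rig import sensors, cams
import cv2,numpy as np
s=sensors.observe();print({k:np.round(v,3).tolist() for k,v in s.items()})
for n in("side","top"):
    im,d=cams.get_image(n);c=cams.calibration(n);print(n,c["vertical_fov"],c["cx"],c["cy"],np.round(c["extrinsics"],4).tolist())
    cv2.imwrite(f"pics/{n}0.png",im);np.save(f"{n}0.npy",d)
E
```

```text
pics
{'time_s': 0.0, 'q': [-88.483, 21.839, 74.383, 0.002, 83.857, -12.334], 'qvel': [0.06, 0.035, -0.016, -0.075, -0.051, -0.01], 'joint_efforts': [-0.001, -44.846, -23.128, -0.0, 0.005, -0.0], 'position': [0.132, -0.534, 0.193], 'tool_rot': [[0.0, 0.239, -0.971], [0.001, -0.971, -0.239], [-1.0, -0.001, -0.0]], 'ft_force': [0.048, 0.639, 0.431], 'wrist_torque': [-0.012, -0.007, 0.002], 'grip_width': 0.086}
side 44.16342772561419 317.10529056508005 246.4615435434045 [[0.2689, -0.7259, 0.6331, -0.019], [-0.9632, -0.2041, 0.1751, 0.191], [0.0021, -0.6568, -0.754, 0.7072], [0.0, 0.0, 0.0, 1.0]]
top 48.14374898890672 315.7193372704121 242.13770847906162 [[-0.1606, -0.9647, 0.2087, 0.3548], [-0.987, 0.1579, -0.0299, 0.334], [-0.0041, -0.2108, -0.9775, 0.888], [0.0, 0.0, 0.0, 1.0]]
```

View pics/side0.png

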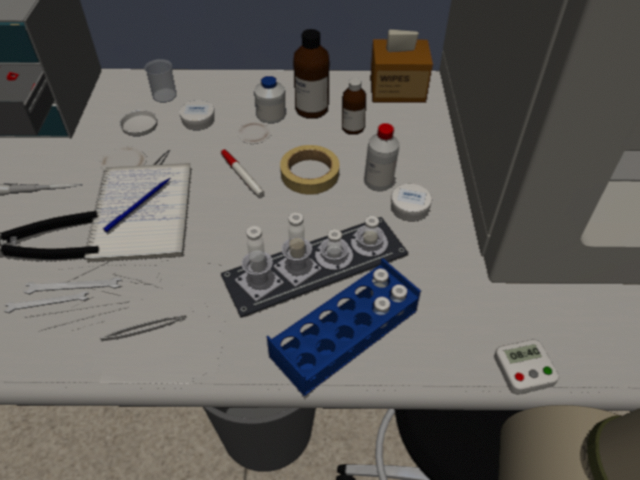

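View pics/top0.png

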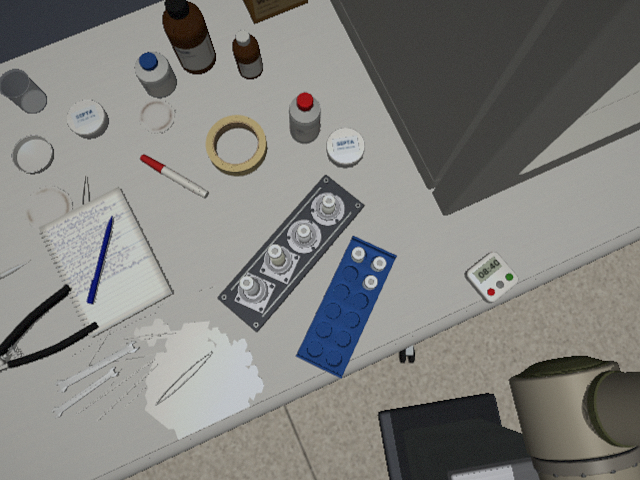

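The side view shows the tall vials with caps at about (254,233) and (296,219), and the short ones at (334,238) and (372,224). The blue rack is in front of them, with its empty holes at lower left. A tall cabinet stands to the right, between the arm's start and the work.

```bash
cat >h.py <<'E'
import numpy as np,cv2
from rig import cams
class C:
    def __init__(s,n):
        c=cams.calibration(n);s.f=240/np.tan(np.radians(c["vertical_fov"]/2));s.c=np.array([c["cx"],c["cy"]]);s.E=np.array(c["extrinsics"])
    def ray(s,p): return s.E[:3,:3]@np.append((np.array(p)-s.c)/s.f,1)
    def plane(s,p,z):
        r=s.ray(p);o=s.E[:3,3];return o+r*(z-o[2])/r[2]
    def px(s,P):
        q=s.E[:3,:3].T@(np.array(P)-s.E[:3,3]);return q[:2]/q[2]*s.f+s.c
    def cloud(s,d):
        v,u=np.mgrid[:480,:640];q=np.dstack([(u-s.c[0])/s.f*d,(v-s.c[1])/s.f*d,d])
        return q@s.E[:3,:3].T+s.E[:3,3]
def tri(A,p,B,q):
    a,b=A.ray(p),B.ray(q);o,w=A.E[:3,3],B.E[:3,3]
    t=np.linalg.lstsq(np.stack([a,-b],1),w-o,rcond=None)[0];P,Q=o+a*t[0],w+b*t[1]
    return (P+Q)/2,np.linalg.norm(P-Q)
E
python3 - <<'E'
from h import *
T,S=C("top"),C("side")
for n,cam in(("top",T),("side",S)):
    im=cv2.imread(f"pics/{n}0.png");X=cam.cloud(np.load(f"{n}0.npy"))
    hsv=cv2.cvtColor(im,cv2.COLOR_BGR2HSV)
    m=((hsv[...,2]>165)&(hsv[...,1]<45)).astype(np.uint8)
    box=(slice(170,330),slice(210,400)) if n=="top" else (slice(200,330),slice(220,420))
    mm=np.zeros_like(m);mm[box]=m[box]
    k,l,st,ce=cv2.connectedComponentsWithStats(mm)
    print(n)
    for i in range(1,k):
        if 30<st[i,4]<400:
            P=X[l==i];P=P[P[:,2]>0.02];print(np.round(ce[i],1),st[i],np.round(np.median(P,0),4) if len(P) else None,np.round(np.percentile(P[:,2],95),3) if len(P) else None)
    b=((hsv[...,0]>100)&(hsv[...,0]<125)&(hsv[...,1]>120)).astype(np.uint8)
    cs=max(cv2.findContours(b,0,2)[0],key=cv2.contourArea)
    print("rack",np.round(cv2.approxPolyDP(cs,6,True)[:,0].tolist()).tolist())
    # cabinet / obstacles
    H=X[X[...,2]>0.15];H=H[(H[:,0]>0)&(H[:,0]<1.2)]
    print("tall",len(H),np.round(H.min(0),2),np.round(H.max(0),2))
    if n=="top":
        for x0 in np.arange(0.1,1.1,.1):
            h=H[abs(H[:,0]-x0)<.05]
            if len(h):print(round(x0,2),np.round(np.percentile(h[:,1],[0,1,50,99]),3),h[:,2].max().round(2))
    big=cv2.resize(im[box],None,fx=4,fy=4,interpolation=2);cv2.imwrite(f"pics/{n}c.png",big);print(big.shape)
E
```

```text
top
[231.9 179.4] [215 170  32  21 123] [0.3548 0.334  0.888 ] 0.888
[329.7 174. ] [323 170  14  11  36] None None
[357.8 185.7] [334 170  40  35 332] None None
[389.3 171.5] [379 170  21   6  37] None None
[386.6 183.5] [373 174  27  21 166] None None
[222.5 196.4] [216 183  16  28 107] [0.3548 0.334  0.888 ] 0.888
[212.8 198.8] [210 189   7  19  45] None None
[324.1 200.4] [311 194  24  16 148] [0.598  0.2783 0.0589] 0.061
[340.3 208.8] [336 196   8  24  78] [0.6    0.26   0.0264] 0.63
[237.8 207.1] [228 201  22  13  85] None None
[220.8 215.7] [215 210  14  13  63] None None
[322.4 219.7] [312 212  23  13 101] [0.5903 0.2987 0.0223] 0.022
[295.5 226.2] [287 221  24  15  67] [0.5724 0.3348 0.0251] 0.028
[316.6 235.1] [312 223   9  25  92] [0.5607 0.3062 0.0254] 0.028
[303.2 230.2] [297 225  13  12  92] [0.5535 0.3255 0.0596] 0.062
[392.3 233.2] [383 226  17  17  63] [0.3548 0.334  0.888 ] 0.888
[298.5 247. ] [288 237  24  16 122] [0.5428 0.3429 0.0264] 0.028
[274.1 250.6] [268 245  13  13 106] [0.516  0.3723 0.1198] 0.122
[357.9 252.9] [352 247  12  12  87] [0.5058 0.2453 0.0493] 0
[... 1074 characters left out ...]
.134 0.15 ] 0.45
0.8 [0.15  0.15  0.159 0.176] 0.32
0.9 [0.176 0.177 0.459 0.481] 0.19
(640, 760, 3)
side
[408.1 204.8] [394 200  26  11 200] [0.6799 0.2299 0.0262] 0.028
[295.4 217.3] [290 213  12   9  39] [0.5161 0.3709 0.1201] 0.121
[253.2 230.8] [247 227  13   9  55] [0.4781 0.4186 0.1198] 0.122
[334.5 233.7] [329 230  11   8  31] [0.555  0.3235 0.0593] 0.061
[380.5 274.4] [375 270  12  10  40] [0.5063 0.2438 0.0496] 0.051
[398.8 290.4] [394 286  11  10  46] [0.4858 0.213  0.0499] 0.052
[381.9 303. ] [376 298  13  11  54] [0.4581 0.2314 0.0496] 0.051
rack [[383, 258], [268, 337], [270, 356], [303, 394], [415, 310], [419, 290]]
tall 48775 [ 0.21 -0.07  0.15] [1.09 1.02 0.45]
(520, 800, 3)
```

```bash
python3 - <<'E'
from h import *
T,S=C("top"),C("side");X=T.cloud(np.load("top0.npy"));im=cv2.imread("pics/top0.png")
def cap(c,z):
    m=np.zeros((480,640),np.uint8);r=12
    sl=(slice(c[1]-r,c[1]+r),slice(c[0]-r,c[0]+r))
    m[sl]=(abs(X[sl][...,2]-z)<.006)
    cs=max(cv2.findContours(m,0,1)[0],key=cv2.contourArea);q=cv2.minEnclosingCircle(cs)
    M=cv2.moments(m,True);g=np.array([M['m10'],M['m01']])/M['m00']
    P=T.plane(g,z);print(np.round(g,1),"r px %.1f"%q[1],"area diam mm %.1f"%(2*np.sqrt(M['m00']/np.pi)/T.f*(0.888-z)/.9775*1000*1.0),np.round(P,4),"sidepx",np.round(S.px(P),1));return P
P=np.array([cap((246,282),.12),cap((274,250),.12),cap((303,230),.06),cap((329,201),.06)])
A=np.c_[np.ones(4),np.arange(4)];k=np.linalg.lstsq(A,P[:,:2],rcond=None)[0];print("fit",k,"pitch",np.linalg.norm(k[1]),"ang",np.degrees(np.arctan2(k[1,1],k[1,0])));print(np.round(A@k-P[:,:2],4))
c=[T.plane(p,.052)for p in((353,236),(296,355),(340,377),(396,256))];print("rack top",np.round(c,3),[np.linalg.norm(c[i]-c[i-1]).round(3) for i in range(4)])
for p in((285,345),(275,355),(265,350),(440,205),(435,185),(330,0),(445,215),(640,115)):
    print(p,np.round(T.plane(p,0),3),np.round(X[p[1],min(p[0],639)],3))
E
```

```text
[246.2 282.8] r px 7.2 area diam mm 21.5 [0.4758 0.4189 0.12  ] sidepx [252.  231.6]
[274.4 251.2] r px 7.2 area diam mm 21.1 [0.5152 0.372  0.12  ] sidepx [293.9 218.1]
[303.1 231. ] r px 6.6 area diam mm 20.8 [0.5527 0.3255 0.06  ] sidepx [332.6 234.8]
[328.1 201.3] r px 6.5 area diam mm 20.6 [0.5945 0.2782 0.06  ] sidepx [369.9 221.2]
fit [[ 0.47549187  0.4189102 ]
 [ 0.03937212 -0.04684562]] pitch 0.06119375143835875 ang -49.954113395366846
[[-0.0003  0.    ]
 [-0.0003  0.0001]
 [ 0.0015 -0.0002]
 [-0.0009  0.0001]]
rack top [[0.534 0.248 0.052]
 [0.365 0.366 0.052]
 [0.322 0.306 0.052]
 [0.491 0.187 0.052]] [np.float64(0.075), np.float64(0.206), np.float64(0.074), np.float64(0.207)]
(285, 345) [0.384 0.383 0.   ] [ 0.384  0.384 -0.002]
(275, 355) [0.371 0.402 0.   ] [0.371 0.402 0.001]
(265, 350) [0.381 0.417 0.   ] [ 0.381  0.417 -0.002]
(440, 205) [0.574 0.086 0.   ] [0.562 0.1   0.049]
(435, 185) [0.611 0.087 0.   ] [0.597 0.1   0.047]
(330, 0) [0.998 0.206 0.   ] [0.976 0.21  0.031]
(445, 215) [0.556 0.081 0.   ] [0.546 0.093 0.043]
(640, 115) [ 0.679 -0.299  0.   ] [ 0.638 -0.216  0.115]
```

View pics/topc.png

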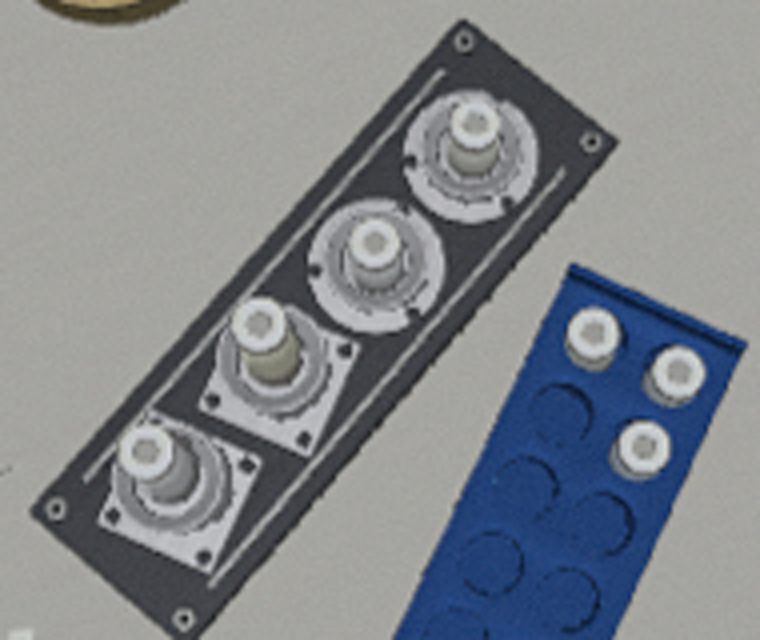

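The crop shows two tall vials on square risers at the left end of the row and two short ones in round cups at the right. Measured cap heights (120 and 60 mm) match expectations, and the pitch of 61.2 mm is close to the nominal 62 mm. Next I check cabinet clearance for the swing.

```bash
python3 - <<'E'
from h import *
for n in("top","side"):
    X=C(n).cloud(np.load(n+"0.npy")).reshape(-1,3)
    H=X[(X[:,2]>.05)&(X[:,2]<.85)&(X[:,0]>.2)&(X[:,1]<.12)]
    for y in np.arange(-.6,.12,.08):
        h=H[abs(H[:,1]-y)<.04]
        if len(h):print(n,round(y,2),len(h),np.round(np.percentile(h[:,0],[0,1,5,50]),3), np.round(h[h[:,0]>.4].min(0),2) if (h[:,0]>.4).any() else '')
E
python3 -m crank '{"hand":[0,0,0,0,0],"translation":[[0,-0.04,0],[0,-0.08,0],[0,-0.12,0],[0,-0.16,0],[0,-0.195,0]],"dr":[[0,0,0],[0,0,0],[0,0,0],[0,0,0],[0,0,0]]}' 40
```

```text
top -0.28 350 [0.634 0.635 0.692 0.715] [ 0.63 -0.27  0.05]
top -0.2 1902 [0.613 0.614 0.618 0.651] [ 0.61 -0.24  0.05]
top -0.12 1643 [0.591 0.592 0.596 0.618] [ 0.59 -0.16  0.05]
top -0.04 2781 [0.2   0.202 0.213 0.279] [ 0.57 -0.08  0.05]
top 0.04 14564 [0.2   0.202 0.21  0.285] [0.55 0.   0.05]
side -0.12 1321 [0.592 0.593 0.594 0.703] [ 0.59 -0.11  0.05]
side -0.04 5889 [0.208 0.212 0.224 0.591] [ 0.57 -0.08  0.05]
side 0.04 26574 [0.211 0.216 0.223 0.554] [0.55 0.   0.05]
time_s: 0.6
position: [0.0848, -0.3425, 0.1931]
tool_rot: [[-0.0, 0.24, -0.971], [0.001, -0.971, -0.24], [-1.0, -0.001, -0.0]]
ft_force: [-0.4, -0.5, 1.0]
grip_width: 0.085
```

```bash
for i in 1 2 3; do python3 -m crank '{"hand":[0,0,0,0,0],"translation":[[0,-0.0032,-0.0472],[0,-0.0127,-0.0935],[0,-0.0284,-0.138],[0,-0.05,-0.18],[0,-0.077,-0.219]],"dr":[[-0.1352,0,0],[-0.2704,0,0],[-0.4056,0,0],[-0.5408,0,0],[-0.676,0,0]]}'; done; python3 -m crank '{"hand":[0],"translation":[[0,0,0]],"dr":[[0,0,0]]}'
python3 -c "
from rig import sensors;print(sensors.observe()['q'])"
```

```text
time_s: 1.1
position: [0.2804, -0.2162, 0.1934]
tool_rot: [[0.0, 0.797, -0.603], [-0.0, -0.603, -0.797], [-1.0, 0.0, -0.0]]
ft_force: [1.4, -1.1, 0.3]
grip_width: 0.0852
time_s: 1.6
position: [0.3513, 0.0051, 0.1933]
tool_rot: [[0.0, 1.0, 0.028], [0.0, 0.028, -1.0], [-1.0, 0.0, -0.0]]
ft_force: [0.5, -0.3, -0.5]
grip_width: 0.0856
time_s: 2.1
position: [0.268, 0.222, 0.1933]
tool_rot: [[-0.0, 0.762, 0.648], [0.0, 0.648, -0.762], [-1.0, 0.0, -0.0]]
ft_force: [0.8, -0.6, -0.0]
grip_width: 0.0852
time_s: 2.2
position: [0.2653, 0.2237, 0.1933]
tool_rot: [[-0.001, 0.758, 0.653], [0.001, 0.653, -0.758], [-1.0, -0.001, -0.001]]
ft_force: [0.9, -0.0, -0.3]
grip_width: 0.0853
[ 2.03005040e+01  8.15271355e-01  1.02041720e+02  6.27483137e-02
  7.72028580e+01 -2.04671104e+01]
```

```bash
cat >>h.py <<'E'
def go(x,y,z):
    from rig import sensors
    s=sensors.observe();R=np.array(s["tool_rot"]);p=np.array(s["position"])
    print("tool move",np.round(R.T@(np.array([x,y,z])-p),4),"from",np.round(p,4),"y-ang",np.degrees(np.arctan2(R[1,1],R[0,1])).round(1),"w",round(s["grip_width"],4),"t",s["time_s"])
E
python3 -m crank '{"hand":[110,110,110,110,110],"translation":[[0,0.045,0.01],[0,0.09,0.02],[0,0.135,0.03],[0,0.18,0.04],[0,0.225,0.05]],"dr":[[0,0,0],[0,0,0],[0,0,0],[0,0,0],[0.011,0,0]]}'
python3 -m crank '{"hand":[110,110,110],"translation":[[0.02,0.04,0],[0.04,0.0605,0.001],[0.04,0.0605,0.001]],"dr":[[0,0,0],[0,0,0],[0,0,0]]}'
python3 - <<'E'
from h import *
go(.5147,.3723,.076)
S=C("side")
for n in("side","top"):
    im,d=cams.get_image(n);cv2.imwrite(f"pics/{n}1.png",im)
    cam=C(n);u,v=cam.px([.515,.372,.13]).astype(int);print(n,u,v)
    c=im[max(v-90,0):v+60,u-100:u+100];cv2.imwrite(f"pics/{n}1c.png",cv2.resize(c,None,fx=3,fy=3,interpolation=2))
E
```

```text
time_s: 2.7
position: [0.4755, 0.327, 0.1929]
tool_rot: [[-0.001, 0.774, 0.634], [-0.0, 0.634, -0.774], [-1.0, -0.001, -0.0]]
ft_force: [0.1, 0.0, 1.2]
grip_width: 0.0484
time_s: 3.0
position: [0.5216, 0.3641, 0.149]
tool_rot: [[-0.006, 0.773, 0.634], [-0.003, 0.634, -0.773], [-1.0, -0.006, -0.002]]
ft_force: [-0.4, -0.5, -0.5]
grip_width: 0.0487
tool move [ 0.073   0.0004 -0.0106] from [0.5216 0.3641 0.149 ] y-ang 39.3 w 0.0487 t 3.0
side 293 213
top 273 249
```

View pics/side1c.png

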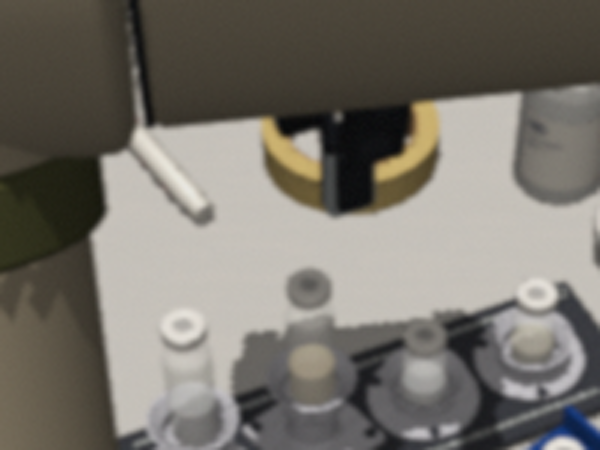

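```bash
python3 - <<'E'
from h import *
from rig import sensors
s=sensors.observe();R=np.array(s["tool_rot"]);p=np.array(s["position"])
S=C("side");u,v=S.px([.515,.372,.13]).astype(int)
for off in(-.030,.030):
  for zz in (-.011,.011):
    print(off,zz,np.round((S.px(p+R@[0,off,zz])-[u-100,v-90])*3))
go(.5147,.3723,.076)
E
python3 -m crank '{"hand":[110,110,110],"translation":[[0,0,-0.0105],[0,0,-0.0105],[0,0,-0.0105]],"dr":[[0,0,0],[0,0,0],[0,0,0]]}'
python3 -c "
from h import *
go(.5147,.3723,.076)"
```

```text
-0.03 -0.011 [325. 280.]
-0.03 0.011 [372. 266.]
0.03 -0.011 [274. 193.]
0.03 0.011 [319. 180.]
tool move [ 0.0769  0.0007 -0.0105] from [0.5209 0.3638 0.1529] y-ang 39.4 w 0.0483 t 3.1
time_s: 3.4
position: [0.5138, 0.3728, 0.1546]
tool_rot: [[0.002, 0.772, 0.635], [0.001, 0.635, -0.772], [-1.0, 0.002, 0.0]]
ft_force: [-0.1, -0.4, -0.6]
grip_width: 0.0484
tool move [0.0786 0.0002 0.001 ] from [0.5138 0.3728 0.1546] y-ang 39.5 w 0.0484 t 3.4
```

View pics/top1c.png

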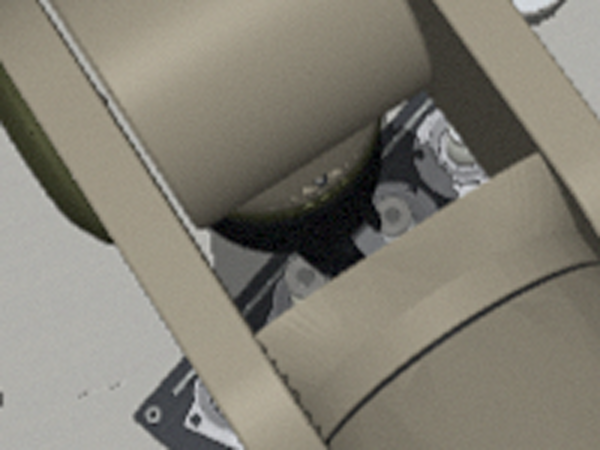

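```bash
python3 - <<'E'
from h import *
from rig import sensors
s=sensors.observe();p=np.array(s["position"]);R=np.array(s["tool_rot"])
S=C("side");im,d=cams.get_image("side");X=S.cloud(d)
u,v=S.px(p).astype(int);print(u,v,p)
Y=(X-p)@R
m=(X[...,2]>.14)&(np.linalg.norm(Y[...,1:],axis=2)<.08)&(d>0)
vv,uu=np.nonzero(m);print(len(vv))
print("lowest tool-x",np.round(np.sort(Y[m][:,0])[-15:],4))
sel=m&(Y[...,0]>-.05)
print(np.round(Y[sel][np.argsort(-Y[sel][:,0])][::max(1,sel.sum()//25)],3))
c=im[v-80:v+70,u-100:u+100];cv2.imwrite("pics/s2.png",cv2.resize(c,None,fx=4,fy=4,interpolation=2))
E
```

```text
292 200 [0.51377806 0.37283657 0.15463419]
586
lowest tool-x [-0.043  -0.0426 -0.0425 -0.0423 -0.042  -0.042  -0.0419 -0.0417 -0.0413
 -0.0407 -0.0405 -0.0404 -0.0404 -0.0394 -0.0394]
[[-0.039 -0.03  -0.001]
 [-0.039 -0.03  -0.007]
 [-0.04  -0.031 -0.006]
 [-0.04  -0.031  0.003]
 [-0.041 -0.032 -0.005]
 [-0.041 -0.031  0.01 ]
 [-0.041 -0.032  0.007]
 [-0.042 -0.032 -0.003]
 [-0.042 -0.032  0.005]
 [-0.042 -0.032  0.001]
 [-0.042 -0.03  -0.007]
 [-0.042 -0.032 -0.005]
 [-0.042 -0.031  0.011]
 [-0.043 -0.033 -0.004]
 [-0.043 -0.03  -0.007]
 [-0.044 -0.031  0.011]
 [-0.044 -0.032 -0.009]
 [-0.045 -0.032 -0.006]
 [-0.045 -0.034 -0.007]
 [-0.045 -0.027 -0.01 ]
 [-0.045 -0.032 -0.009]
 [-0.046 -0.031 -0.007]
 [-0.046 -0.033 -0.007]
 [-0.046 -0.035 -0.001]
 [-0.046 -0.03  -0.01 ]
 [-0.046 -0.035  0.007]
 [-0.046 -0.032 -0.005]
 [-0.046 -0.031 -0.009]
 [-0.046 -0.027 -0.01 ]
 [-0.047 -0.031 -0.006]
 [-0.047 -0.037 -0.003]
 [-0.048 -0.03  -0.006]
 [-0.048 -0.033 -0.007]
 [-0.048 -0.031 -0.009]
 [-0.048 -0.026 -0.01 ]
 [-0.048 -0.031 -0.01 ]
 [-0.048 -0.038  0.002]
 [-0.048 -0.037 -0.005]
 [-0.048 -0.037  0.007]
 [-0.049 -0.037  0.004]
 [-0.049 -0.032 -0.008]
 [-0.049 -0.037 -0.001]
 [-0.049 -0.037  0.002]
 [-0.049 -0.038  0.   ]
 [-0.049 -0.031 -0.008]
 [-0.05  -0.038  0.003]
 [-0.05  -0.034 -0.006]
 [-0.05  -0.036 -0.006]
 [-0.05  -0.033 -0.006]]
```

View pics/s2.png

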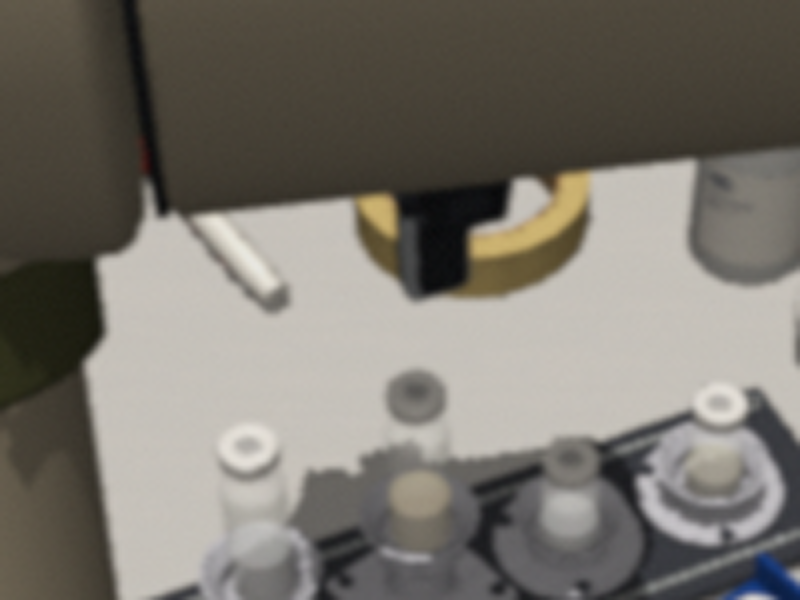

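The picture shows the near fingertip at (435,295), above the second tall vial's cap at (417,390). Depth puts that tip about 40 mm above the reported TCP, so I'll descend partway and measure again before closing.

```bash
cat >>h.py <<'E'
def tip(name):
    "finger points near the tool, tool axes, from the side depth"
    from rig import sensors
    s=sensors.observe();p=np.array(s["position"]);R=np.array(s["tool_rot"])
    S=C("side");im,d=cams.get_image("side");X=S.cloud(d);Y=(X-p)@R
    dark=im.max(2)<70
    m=dark&(abs(Y[...,1])<.06)&(abs(Y[...,2])<.016)&(Y[...,0]>-.06)&(Y[...,0]<.03)&(X[...,2]>.03)
    if m.any(): print("tips: max tool-x",np.round(np.percentile(Y[m][:,0],[90,98,100]),4),"world z",np.round(np.percentile(X[m][:,2],[0,2,10]),4),m.sum())
    u,v=S.px(p).astype(int);c=im[max(v-100,0):v+50,u-100:u+100]
    cv2.imwrite(f"pics/{name}.png",cv2.resize(c,None,fx=4,fy=4,interpolation=2))
E
python3 -m crank '{"hand":[110,110,110,110],"translation":[[0.025,0,0],[0.05,0,0],[0.06,0,0],[0.06,0,0]],"dr":[[0,0,0],[0,0,0],[0,0,0],[0,0,0]]}'
python3 -c "
from h import *
go(.5147,.3723,.076);tip('s3');go(.5147,.3723,.076)"
```

```text
time_s: 3.85
position: [0.5137, 0.3723, 0.0925]
tool_rot: [[-0.002, 0.773, 0.635], [-0.001, 0.635, -0.773], [-1.0, -0.002, -0.001]]
ft_force: [-0.0, 1.1, 0.4]
grip_width: 0.0485
tool move [0.0165 0.0008 0.0007] from [0.5137 0.3723 0.0925] y-ang 39.4 w 0.0485 t 3.85
tips: max tool-x [-0.045  -0.0426 -0.0412] world z [0.1337 0.1351 0.1375] 170
tool move [0.0178 0.     0.0006] from [0.5143 0.3727 0.0938] y-ang 39.4 w 0.0487 t 3.9
```

View pics/s3.png

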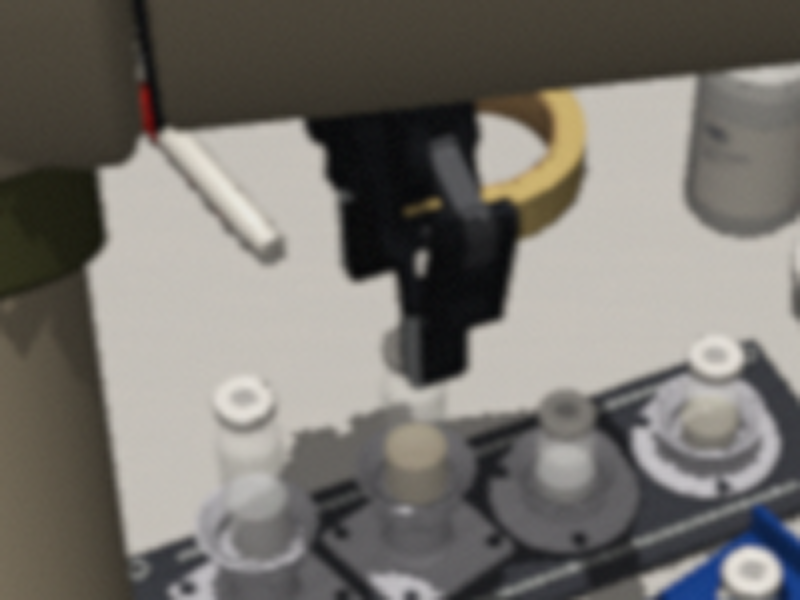

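The near fingertip at (435,382) hangs only about level with the cap of vial 2. This picture also puts it about 40 mm above the reported TCP, so I'll go by the camera. I descend in small steps and watch the force.

```bash

python3 -m crank '{"hand":[110,110],"translation":[[0.02,0,0],[0.02,0,0]],"dr":[[0,0,0],[0,0,0]]}'
python3 -m crank '{"hand":[110,110,110],"translation":[[0.015,0,0],[0.018,0,0],[0.018,0,0]],"dr":[[0,0,0],[0,0,0],[0,0,0]]}'
python3 -c "
from h import *
tip('s4');go(.5147,.3723,.076)"
```

```text
time_s: 4.1
position: [0.5138, 0.3724, 0.0729]
tool_rot: [[-0.002, 0.773, 0.635], [-0.001, 0.635, -0.773], [-1.0, -0.002, -0.0]]
ft_force: [-0.3, 0.3, -0.6]
grip_width: 0.0481
time_s: 4.4
position: [0.5144, 0.3728, 0.0562]
tool_rot: [[0.0, 0.773, 0.635], [0.0, 0.635, -0.773], [-1.0, 0.0, 0.0]]
ft_force: [-0.1, -0.6, -0.7]
grip_width: 0.0488
tips: max tool-x [-0.0457 -0.0421  0.002 ] world z [0.0542 0.0983 0.1019] 146
tool move [-0.0195 -0.0003  0.0005] from [0.5146 0.3729 0.0565] y-ang 39.4 w 0.0484 t 4.45
```

View pics/s4.png

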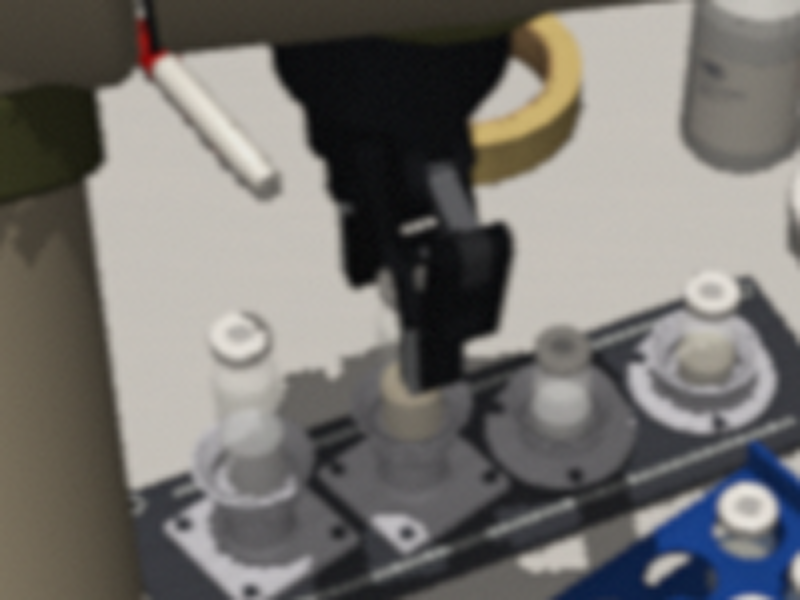

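```bash

python3 -m crank '{"hand":[110,110,110],"translation":[[0.01,0,0],[0.016,0,0],[0.016,0,0]],"dr":[[0,0,0],[0,0,0],[0,0,0]]}'
python3 -m crank '{"hand":[255,255,255,255,255],"translation":[[0,0,0],[0,0,0],[0,0,0],[0,0,0],[0,0,0]],"dr":[[0,0,0],[0,0,0],[0,0,0],[0,0,0],[0,0,0]]}' 30
python3 -m crank '{"hand":[255,255],"translation":[[-0.01,0,0],[-0.02,0,0]],"dr":[[0,0,0],[0,0,0]]}'
python3 -c "
from h import *
tip('s5');go(.5147,.3723,.076)"
```

```text
time_s: 4.75
position: [0.5136, 0.3724, 0.0383]
tool_rot: [[-0.002, 0.773, 0.635], [-0.001, 0.635, -0.773], [-1.0, -0.002, -0.001]]
ft_force: [-0.7, -0.1, -0.0]
grip_width: 0.0487
time_s: 5.25
position: [0.5142, 0.3727, 0.0395]
tool_rot: [[0.0, 0.773, 0.635], [0.0, 0.635, -0.773], [-1.0, 0.0, 0.0]]
ft_force: [-0.2, -0.7, 0.6]
grip_width: 0.0219
time_s: 5.45
position: [0.5143, 0.3727, 0.0603]
tool_rot: [[0.0, 0.773, 0.635], [0.0, 0.635, -0.773], [-1.0, 0.0, -0.0]]
ft_force: [-0.2, -0.5, -0.7]
grip_width: 0.0216
tips: max tool-x [-0.0447 -0.0409  0.005 ] world z [0.0553 0.1011 0.105 ] 131
tool move [-0.0136 -0.0009  0.0004] from [0.5152 0.3732 0.0624] y-ang 39.4 w 0.0218 t 5.5
```

View pics/s5.png

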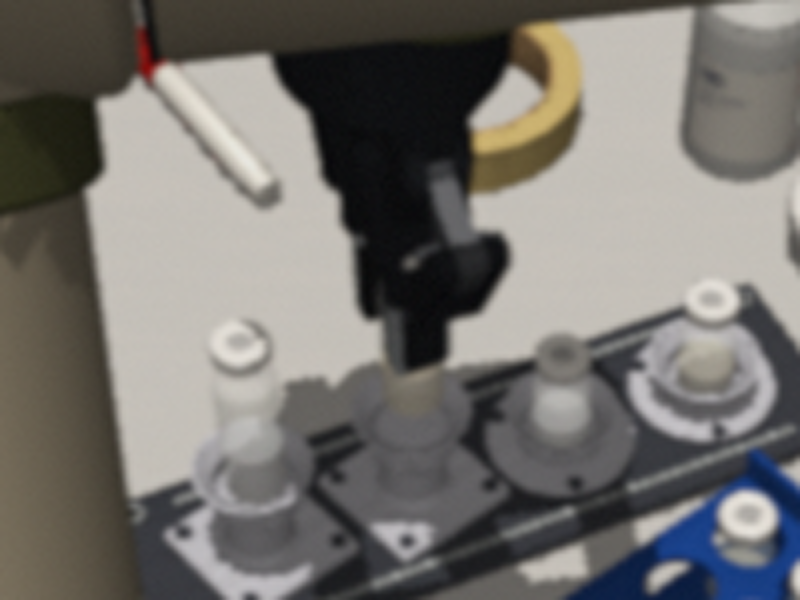

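Vial 2 is held and lifted: the jaws read 21.8 mm, and the pads show around its upper part at (415,340). The vial stood at z = 44 mm when the TCP read 39.5, so its bottom is at the TCP reading + 4.5 mm. Now to the bench spot, whose target TCP reading is −4 mm.

```bash

python3 -m crank '{"hand":[255,255,255,255],"translation":[[-0.03,0,0],[-0.06,0,0],[-0.09,0,0],[-0.09,0,0]],"dr":[[0,0,0],[0,0,0],[0,0,0],[0,0,0]]}'
python3 -m crank '{"hand":[255,255,255,255,255],"translation":[[0,-0.02,-0.025],[0,-0.04,-0.055],[0,-0.062,-0.085],[0,-0.078,-0.107],[0,-0.0837,-0.114]],"dr":[[0,0,0],[0,0,0],[0,0,0],[0,0,0],[0,0,0]]}'
python3 -m crank '{"hand":[255,255],"translation":[[0,0,0],[0,0,0]],"dr":[[0,0,0],[0,0,0]]}'
python3 -c "
from h import *
tip('s6');go(.378,.408,-.004)
im,d=cams.get_image('top');cv2.imwrite('pics/t6.png',im)"
```

```text
time_s: 5.9
position: [0.5159, 0.3736, 0.1547]
tool_rot: [[0.008, 0.772, 0.635], [0.004, 0.635, -0.772], [-1.0, 0.009, 0.002]]
ft_force: [0.0, -0.0, -0.4]
grip_width: 0.022
time_s: 6.4
position: [0.3747, 0.4081, 0.1496]
tool_rot: [[-0.001, 0.771, 0.637], [-0.0, 0.637, -0.771], [-1.0, -0.001, -0.0]]
ft_force: [0.1, 0.4, 0.8]
grip_width: 0.0219
time_s: 6.6
position: [0.3781, 0.4075, 0.1494]
tool_rot: [[0.001, 0.773, 0.635], [0.0, 0.635, -0.773], [-1.0, 0.0, 0.0]]
ft_force: [0.1, 0.4, -0.8]
grip_width: 0.0215
tool move [ 1.533e-01  1.000e-04 -8.000e-04] from [0.3783 0.4073 0.1493] y-ang 39.4 w 0.0217 t 6.65
```

View pics/s6.png

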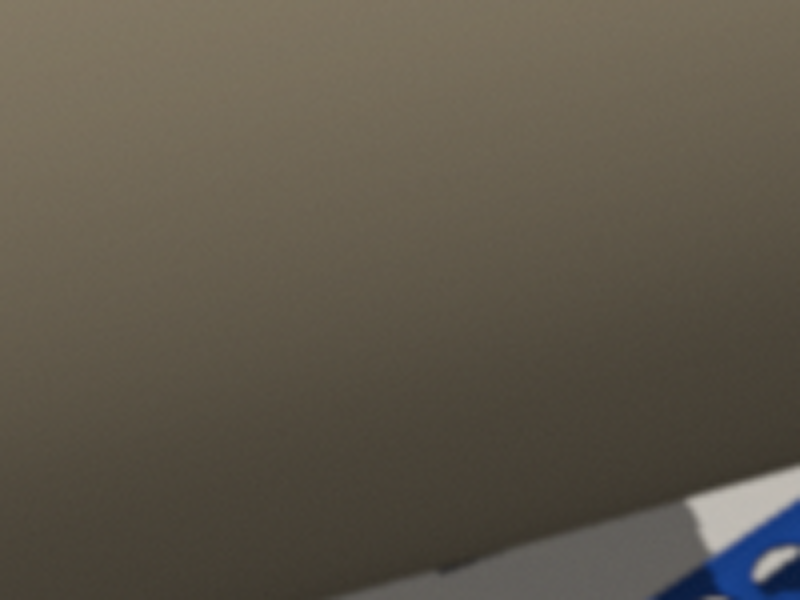

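The forearm hides the tool here; only a rack corner shows at (760,540). I'll lower the vial on the numbers and creep the last part by force.

```bash

python3 -m crank '{"hand":[255,255,255,255,255],"translation":[[0.04,0,0],[0.08,0,0],[0.115,0,0],[0.138,0,0],[0.145,0,0]],"dr":[[0,0,0],[0,0,0],[0,0,0],[0,0,0],[0,0,0]]}'
for i in 1 2; do python3 -m crank '{"hand":[255,255],"translation":[[0.002,0,0],[0.0035,0,0]],"dr":[[0,0,0],[0,0,0]]}'; done
python3 -m crank '{"hand":[255,255],"translation":[[0.0015,0,0],[0.0015,0,0]],"dr":[[0,0,0],[0,0,0]]}'
```

```text
time_s: 7.2
position: [0.377, 0.4065, 0.0019]
tool_rot: [[-0.004, 0.773, 0.634], [-0.003, 0.634, -0.773], [-1.0, -0.004, -0.0]]
ft_force: [-0.2, 0.2, 0.5]
grip_width: 0.0219
time_s: 7.4
position: [0.3781, 0.408, 0.0019]
tool_rot: [[0.002, 0.773, 0.635], [0.001, 0.635, -0.773], [-1.0, 0.002, 0.0]]
ft_force: [-0.3, 0.6, -0.0]
grip_width: 0.0217
time_s: 7.6
position: [0.3776, 0.4079, -0.0018]
tool_rot: [[0.001, 0.772, 0.635], [0.001, 0.635, -0.772], [-1.0, 0.002, 0.0]]
ft_force: [0.2, -1.2, 0.2]
grip_width: 0.0218
time_s: 7.8
position: [0.3771, 0.4076, -0.004]
tool_rot: [[0.0, 0.772, 0.635], [0.0, 0.635, -0.772], [-1.0, 0.0, 0.0]]
ft_force: [-0.5, -0.2, -0.7]
grip_width: 0.0217
```

```bash

for i in 1 2; do python3 -m crank '{"hand":[255,255],"translation":[[0.001,0,0],[0.001,0,0]],"dr":[[0,0,0],[0,0,0]]}' | grep -E "pos|force"; done
```

```text
position: [0.3773, 0.4078, -0.0046]
ft_force: [-0.8, -0.9, 4.2]
position: [0.3774, 0.4078, -0.0046]
ft_force: [-3.5, -2.8, 14.7]
```

```bash

python3 -m crank '{"hand":[180,110,110,110],"translation":[[-0.001,0,0],[-0.001,0,0],[-0.001,0,0],[-0.001,0,0]],"dr":[[0,0,0],[0,0,0],[0,0,0],[0,0,0]]}'
python3 -m crank '{"hand":[110,110,110,110,110],"translation":[[-0.03,0,0],[-0.07,0,0],[-0.11,0,0],[-0.155,0,0],[-0.155,0,0]],"dr":[[0,0,0],[0,0,0],[0,0,0],[0,0,0],[0,0,0]]}'
python3 -c "
from h import *
go(.5546,.3249,.150)"
```

```text
time_s: 8.6
position: [0.3771, 0.4076, -0.0053]
tool_rot: [[-0.0, 0.773, 0.635], [-0.0, 0.635, -0.773], [-1.0, -0.0, -0.0]]
ft_force: [0.4, 0.6, -0.1]
grip_width: 0.0486
time_s: 9.1
position: [0.3792, 0.4092, 0.1557]
tool_rot: [[0.009, 0.772, 0.635], [0.006, 0.635, -0.772], [-1.0, 0.011, 0.001]]
ft_force: [0.1, -0.2, -0.3]
grip_width: 0.0487
tool move [0.0067 0.0818 0.1765] from [0.3792 0.4092 0.1557] y-ang 39.4 w 0.0487 t 9.1
```

```bash

python3 -m crank '{"hand":[110,110,110,110,110],"translation":[[0,0.02,0.04],[0,0.04,0.08],[0,0.06,0.12],[0,0.08,0.16],[0,0.0838,0.1763]],"dr":[[0,0,0],[0,0,0],[0,0,0],[0,0,0],[0,0,0]]}'
python3 -m crank '{"hand":[110,110],"translation":[[0,0,0],[0,0,0]],"dr":[[0,0,0],[0,0,0]]}' >/dev/null
python3 - <<'E'
from h import *
go(.5546,.3249,-.009);T=C("top");im,d=cams.get_image("top");X=T.cloud(d)
m=((X[...,2]>.065)&(X[...,2]<.09)&(np.hypot(X[...,0]-.378,X[...,1]-.408)<.03)).astype(np.uint8)
v,u=np.nonzero(m);print(len(u), np.round(T.plane((u.mean(),v.mean()),.076),4) if len(u) else '',np.percentile(X[m>0][:,2],[5,50,95]) if len(u) else '')
tip('s7');go(.5546,.3249,-.009)
S=C("side");im=cv2.imread
E
```

```text
time_s: 9.6
position: [0.5568, 0.3225, 0.1483]
tool_rot: [[-0.001, 0.774, 0.633], [-0.001, 0.633, -0.774], [-1.0, -0.001, 0.0]]
ft_force: [0.0, -0.2, -1.1]
grip_width: 0.0486
tool move [0.1583 0.0015 0.0013] from [0.5529 0.3249 0.1493] y-ang 39.4 w 0.0487 t 9.8
160 [0.3774 0.4058 0.076 ] [0.07321775 0.07570402 0.07769062]
tips: max tool-x [-0.0446 -0.0419 -0.0408] world z [0.1905 0.1915 0.1942] 265
tool move [0.159  0.0013 0.002 ] from [0.5525 0.3256 0.15  ] y-ang 39.5 w 0.0484 t 9.9
```

View pics/s7.png

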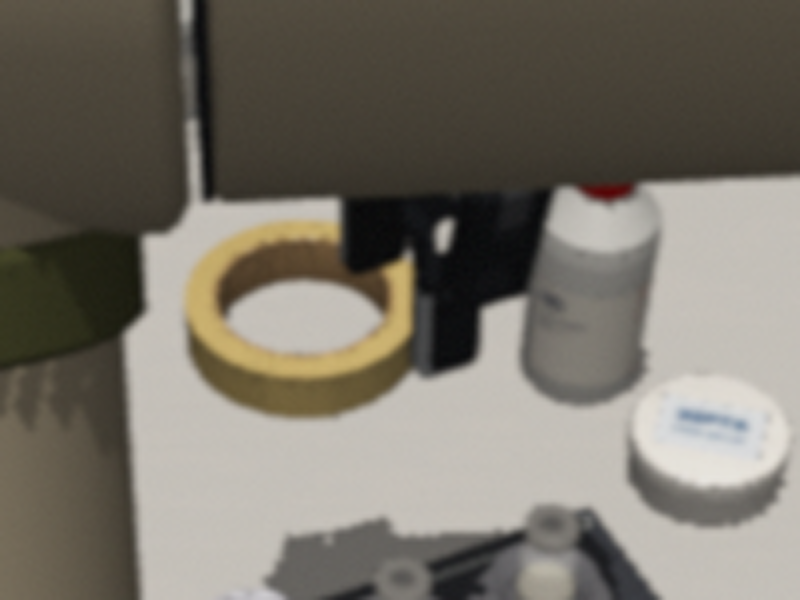

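The fingers stand above the third position, with short caps at (405,575) and (550,520). The parked tall vial is upright at (0.377, 0.406), top at 76 mm, and camera and arm agree to 2 mm. Next the first short vial.

```bash

python3 -m crank '{"hand":[110,110,110,110,110],"translation":[[0.04,0.001,0.001],[0.08,0.001,0.001],[0.12,0.001,0.001],[0.145,0.001,0.001],[0.145,0.001,0.001]],"dr":[[0,0,0],[0,0,0],[0,0,0],[0,0,0],[0,0,0]]}'
python3 -m crank '{"hand":[110,110,110],"translation":[[0.007,0,0],[0.0135,0,0],[0.0135,0,0]],"dr":[[0,0,0],[0,0,0],[0,0,0]]}'
python3 - <<'E'
from h import *
go(.5546,.3249,-.009);tip('s8');go(.5546,.3249,-.009)
X=C("top").cloud(cams.get_image("top")[1]).reshape(-1,3);X=X[(X[:,2]>.2)&(X[:,2]<.8)&(X[:,0]>.35)]
n=np.array([-.263,.965]);s=(X[:,:2]-[.546,.093])@n;print("robot dist to wall",np.round(np.sort(s[(s>.02)])[:200:20],3))
E
```

```text
time_s: 10.4
position: [0.5522, 0.3247, 0.0018]
tool_rot: [[-0.007, 0.772, 0.636], [-0.002, 0.636, -0.772], [-1.0, -0.006, -0.002]]
ft_force: [-0.1, 0.1, -1.0]
grip_width: 0.0487
time_s: 10.7
position: [0.5552, 0.3247, -0.0082]
tool_rot: [[0.001, 0.772, 0.635], [0.0, 0.635, -0.772], [-1.0, 0.001, 0.0]]
ft_force: [-0.6, 0.6, 0.0]
grip_width: 0.0487
tool move [ 0.0008 -0.0004 -0.0005] from [ 0.5552  0.3247 -0.0082] y-ang 39.4 w 0.0487 t 10.7
tips: max tool-x [-0.0456 -0.042  -0.04  ] world z [0.0319 0.0338 0.0374] 144
tool move [ 0.0011 -0.0005 -0.0007] from [ 0.5554  0.3247 -0.0079] y-ang 39.4 w 0.0485 t 10.75
robot dist to wall [0.136 0.138 0.138 0.139 0.139 0.139 0.14  0.14  0.14  0.14 ]
```

View pics/s8.png

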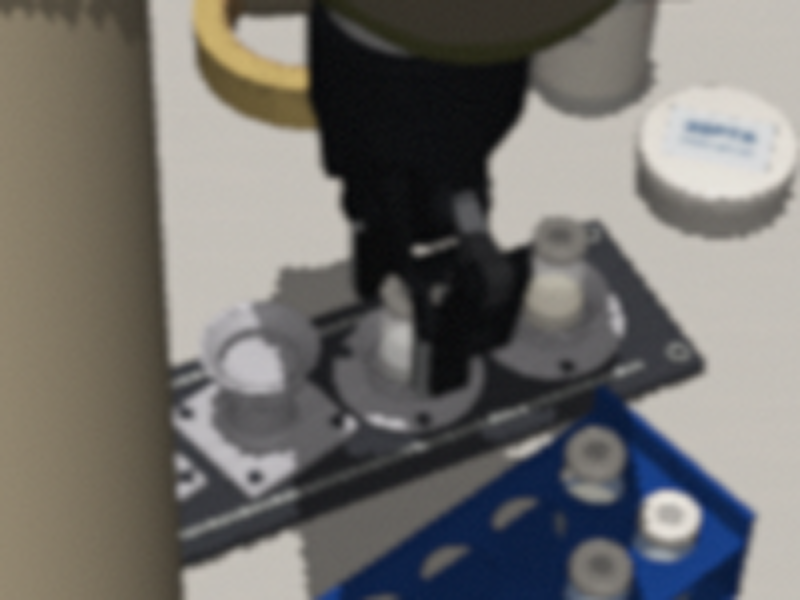

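```bash
python3 - <<'E'
from h import *
S=C("side");p=np.array([.5552,.3247,-.0082]);w=np.array([.772,.635,0]);u=np.array([.635,-.772,0])
o=S.px(p).astype(int)-100
f=lambda P:np.round((S.px(P)-o)*4)
print("cap",f([.5527,.3255,.06]),"capfit",f([.5546,.3249,.06]))
q=p+[0,0,.04]
for k in(-.011,.011):print(f(q-w*.03+u*k),f(q-w*.024+u*k),f(q-w*.038+u*k))
im,d=cams.get_image("side");X=S.cloud(d);m=(X[...,2]>.052)&(X[...,2]<.07)&(im.max(2)>90)&(np.linalg.norm(X[...,:2]-p[:2],axis=2)<.025)
print(m.sum(),np.round(np.median(X[m],0),4),np.round((np.argwhere(m).mean(0)[::-1]-o)*4))
E
```

```text
cap [402. 291.] capfit [405. 288.]
[412. 402.] [405. 390.] [421. 417.]
[465. 383.] [458. 372.] [475. 398.]
49 [0.5488 0.3277 0.0588] [395. 299.]
```

```bash

python3 -m crank '{"hand":[255,255,255,255,255],"translation":[[0,0,0],[0,0,0],[0,0,0],[0,0,0],[0,0,0]],"dr":[[0,0,0],[0,0,0],[0,0,0],[0,0,0],[0,0,0]]}'
python3 -m crank '{"hand":[255,255,255,255],"translation":[[-0.02,0,0],[-0.05,0,0],[-0.075,0,0],[-0.075,0,0]],"dr":[[0,0,0],[0,0,0],[0,0,0],[0,0,0]]}'
python3 -c "
from h import *
go(.5147,.3723,.022);tip('s9')"
```

```text
time_s: 11.35
position: [0.5555, 0.3246, -0.0081]
tool_rot: [[0.001, 0.773, 0.635], [0.0, 0.635, -0.773], [-1.0, 0.001, 0.0]]
ft_force: [-0.5, -0.8, 5.3]
grip_width: 0.0216
time_s: 11.75
position: [0.5568, 0.3251, 0.0697]
tool_rot: [[0.006, 0.772, 0.635], [0.002, 0.635, -0.772], [-1.0, 0.006, 0.002]]
ft_force: [0.1, -0.2, -0.5]
grip_width: 0.0218
tool move [ 0.0476 -0.0028 -0.0633] from [0.5568 0.3251 0.0697] y-ang 39.4 w 0.0218 t 11.75
tips: max tool-x [-0.0467 -0.0428 -0.0413] world z [0.1111 0.1124 0.1164] 126
```

```bash

python3 -m crank '{"hand":[255,255,255,255],"translation":[[0,0,-0.025],[0,-0.001,-0.05],[0,-0.001,-0.061],[0,-0.001,-0.061]],"dr":[[0,0,0],[0,0,0],[0,0,0],[0,0,0]]}'
python3 -m crank '{"hand":[255,255,255,255],"translation":[[0.02,0,0],[0.034,0,0],[0.04,0,0],[0.04,0,0]],"dr":[[0,0,0],[0,0,0],[0,0,0],[0,0,0]]}'
for i in 1 2; do python3 -m crank '{"hand":[255,255],"translation":[[0.0015,0,0],[0.002,0,0]],"dr":[[0,0,0],[0,0,0]]}' | grep -E "pos|force"; done
```

```text
time_s: 12.2
position: [0.5146, 0.3717, 0.0655]
tool_rot: [[-0.002, 0.771, 0.636], [-0.001, 0.636, -0.771], [-1.0, -0.002, -0.0]]
ft_force: [0.6, 0.2, 0.6]
grip_width: 0.0215
time_s: 12.6
position: [0.5159, 0.3702, 0.0254]
tool_rot: [[-0.002, 0.773, 0.634], [-0.001, 0.634, -0.773], [-1.0, -0.002, -0.0]]
ft_force: [0.8, -0.4, 0.6]
grip_width: 0.0216
position: [0.5162, 0.371, 0.025]
ft_force: [0.3, 1.2, -0.5]
position: [0.5158, 0.371, 0.0226]
ft_force: [-1.2, -0.9, -1.3]
```

```bash

for i in 1 2; do python3 -m crank '{"hand":[255,255],"translation":[[0.001,0,0],[0.001,0,0]],"dr":[[0,0,0],[0,0,0]]}' | grep -E "pos|force"; done
```

```text
position: [0.5158, 0.3711, 0.0219]
ft_force: [-0.5, -1.2, 3.5]
position: [0.5159, 0.3711, 0.0219]
ft_force: [-3.8, -2.1, 11.3]
```

```bash

python3 -m crank '{"hand":[180,110,110,110],"translation":[[-0.001,0,0],[-0.001,0,0],[-0.001,0,0],[-0.001,0,0]],"dr":[[0,0,0],[0,0,0],[0,0,0],[0,0,0]]}'
python3 -m crank '{"hand":[110,110,110,110],"translation":[[-0.03,0,0],[-0.07,0,0],[-0.11,0,0],[-0.128,0,0]],"dr":[[0,0,0],[0,0,0],[0,0,0],[0,0,0]]}'
python3 -m crank '{"hand":[110,110,110,110],"translation":[[0,0,-0.03],[0,-0.001,-0.06],[0,-0.001,-0.0634],[0,-0.001,-0.0634]],"dr":[[0,0,0],[0,0,0],[0,0,0],[0,0,0]]}'
python3 - <<'E'
from h import *
go(.475,.4195,.0395)
S=C("side");im,d=cams.get_image("side");X=S.cloud(d);m=(X[...,2]>.05)&(np.hypot(X[...,0]-.5147,X[...,1]-.3723)<.02)&(X[...,2]<.13)
print("short in riser: top z",np.round(np.percentile(X[m][:,2],[50,90,97]),4),m.sum())
E
```

```text
time_s: 13.8
position: [0.5157, 0.3709, 0.0211]
tool_rot: [[-0.0, 0.773, 0.635], [-0.0, 0.635, -0.773], [-1.0, -0.0, -0.0]]
ft_force: [1.0, 0.1, 0.1]
grip_width: 0.0485
time_s: 14.2
position: [0.5168, 0.3715, 0.1534]
tool_rot: [[0.005, 0.772, 0.635], [0.002, 0.635, -0.772], [-1.0, 0.005, 0.001]]
ft_force: [-0.1, -0.2, -0.2]
grip_width: 0.0487
time_s: 14.6
position: [0.4743, 0.4197, 0.1493]
tool_rot: [[-0.0, 0.772, 0.636], [-0.0, 0.636, -0.772], [-1.0, -0.0, 0.0]]
ft_force: [-0.2, -0.6, -0.6]
grip_width: 0.0487
tool move [0.1098 0.0005 0.0006] from [0.4743 0.4197 0.1493] y-ang 39.5 w 0.0487 t 14.6
short in riser: top z [0.0697 0.0897 0.0909] 528
```

```bash

python3 -m crank '{"hand":[110,110,110,110,110],"translation":[[0.04,0,0],[0.08,0,0],[0.1,0,0],[0.11,0,0],[0.11,0,0]],"dr":[[0,0,0],[0,0,0],[0,0,0],[0,0,0],[0,0,0]]}'
python3 -m crank '{"hand":[255,255,255,255,255],"translation":[[0,0,0],[0,0,0],[0,0,0],[0,0,0],[0,0,0]],"dr":[[0,0,0],[0,0,0],[0,0,0],[0,0,0],[0,0,0]]}'
python3 -m crank '{"hand":[255,255,255,255,255],"translation":[[-0.02,0,0],[-0.05,0,0],[-0.08,0,0],[-0.11,0,0],[-0.11,0,0]],"dr":[[0,0,0],[0,0,0],[0,0,0],[0,0,0],[0,0,0]]}'
python3 -c "
from h import *
go(.5546,.3249,.0095)"
```

```text
time_s: 15.15
position: [0.475, 0.4185, 0.0385]
tool_rot: [[-0.002, 0.773, 0.634], [-0.001, 0.634, -0.773], [-1.0, -0.002, -0.0]]
ft_force: [0.2, -0.8, -0.0]
grip_width: 0.0486
time_s: 15.65
position: [0.4755, 0.4196, 0.0408]
tool_rot: [[0.003, 0.773, 0.635], [0.001, 0.635, -0.773], [-1.0, 0.003, 0.001]]
ft_force: [-0.2, -0.2, 5.8]
grip_width: 0.0217
time_s: 16.15
position: [0.4761, 0.4203, 0.1541]
tool_rot: [[0.007, 0.772, 0.635], [0.004, 0.635, -0.772], [-1.0, 0.008, 0.001]]
ft_force: [0.7, 0.5, -0.4]
grip_width: 0.0219
tool move [ 0.1447 -0.0012  0.1234] from [0.4761 0.4203 0.1541] y-ang 39.4 w 0.0219 t 16.15
```

```bash

python3 -m crank '{"hand":[255,255,255,255,255],"translation":[[0,0,0.03],[0,0,0.065],[0,0,0.1],[0,-0.0005,0.12],[0,-0.0005,0.1235]],"dr":[[0,0,0],[0,0,0],[0,0,0],[0,0,0],[0,0,0]]}'
python3 -m crank '{"hand":[255,255,255,255,255],"translation":[[0,0,0],[0.03,0,0],[0.07,0,0],[0.11,0,0],[0.125,0,0]],"dr":[[0,0,0],[0,0,0],[0,0,0],[0,0,0],[0,0,0]]}'
python3 -m crank '{"hand":[255,255,255],"translation":[[0.006,0,0],[0.01,0,0],[0.01,0,0]],"dr":[[0,0,0],[0,0,0],[0,0,0]]}'
python3 -c "
from h import *
go(.5546,.3249,.0105)"
```

```text
time_s: 16.65
position: [0.5537, 0.3217, 0.1485]
tool_rot: [[-0.001, 0.774, 0.633], [-0.001, 0.633, -0.774], [-1.0, -0.001, -0.0]]
ft_force: [0.6, 0.1, -0.8]
grip_width: 0.0218
time_s: 17.15
position: [0.5495, 0.3242, 0.0203]
tool_rot: [[-0.006, 0.771, 0.636], [-0.002, 0.636, -0.771], [-1.0, -0.006, -0.002]]
ft_force: [0.4, 0.6, -0.1]
grip_width: 0.022
time_s: 17.45
position: [0.5527, 0.3247, 0.0154]
tool_rot: [[0.001, 0.772, 0.636], [0.001, 0.636, -0.772], [-1.0, 0.002, 0.0]]
ft_force: [-1.2, 0.9, 0.2]
grip_width: 0.0218
tool move [0.0049 0.0016 0.001 ] from [0.5527 0.3247 0.0154] y-ang 39.5 w 0.0218 t 17.45
```

```bash

python3 -m crank '{"hand":[255,255],"translation":[[0.002,0.0015,0.001],[0.004,0.0015,0.001]],"dr":[[0,0,0],[0,0,0]]}' | grep -E "pos|force"
for i in 1 2 ; do python3 -m crank '{"hand":[255,255],"translation":[[0.001,0,0],[0.001,0,0]],"dr":[[0,0,0],[0,0,0]]}' | grep -E "pos|force"; done
```

```text
position: [0.5548, 0.324, 0.0108]
ft_force: [-1.0, 0.2, 5.3]
position: [0.5549, 0.324, 0.0108]
ft_force: [-2.0, -0.7, 8.4]
position: [0.555, 0.324, 0.0108]
ft_force: [-4.3, -2.0, 15.3]
```

```bash

python3 -m crank '{"hand":[180,110,110,110],"translation":[[-0.002,0,0],[-0.002,0,0],[-0.002,0,0],[-0.002,0,0]],"dr":[[0,0,0],[0,0,0],[0,0,0],[0,0,0]]}'
python3 -m crank '{"hand":[110,110,110,110],"translation":[[-0.03,0,0],[-0.06,0,0],[-0.09,0,0],[-0.1,0,0]],"dr":[[0,0,0],[0,0,0],[0,0,0],[0,0,0]]}'
python3 -m crank '{"hand":[110,110,110,110],"translation":[[0,0,0.03],[0,0.001,0.055],[0,0.001,0.061],[0,0.001,0.061]],"dr":[[0,0,0],[0,0,0],[0,0,0],[0,0,0]]}'
python3 -c "
from h import *
go(.5945,.2776,-.006)"
```

```text
time_s: 18.45
position: [0.5544, 0.3237, 0.0101]
tool_rot: [[-0.001, 0.773, 0.635], [-0.0, 0.635, -0.773], [-1.0, -0.001, -0.0]]
ft_force: [-0.8, 0.0, 1.3]
grip_width: 0.0484
time_s: 18.85
position: [0.5556, 0.3242, 0.1134]
tool_rot: [[0.005, 0.773, 0.635], [0.002, 0.635, -0.773], [-1.0, 0.005, 0.002]]
ft_force: [-0.8, -0.1, -0.3]
grip_width: 0.0486
time_s: 19.25
position: [0.594, 0.2767, 0.1094]
tool_rot: [[-0.002, 0.773, 0.634], [-0.0, 0.634, -0.773], [-1.0, -0.001, -0.001]]
ft_force: [0.9, -0.2, 0.3]
grip_width: 0.0481
tool move [ 0.1154  0.0011 -0.0003] from [0.594  0.2767 0.1094] y-ang 39.3 w 0.0481 t 19.25
```

```bash

python3 -m crank '{"hand":[110,110,110,110,110],"translation":[[0.04,0.001,0],[0.08,0.001,0],[0.105,0.001,0],[0.115,0.001,0],[0.115,0.001,0]],"dr":[[0,0,0],[0,0,0],[0,0,0],[0,0,0],[0,0,0]]}'
python3 -m crank '{"hand":[110],"translation":[[0,0,0]],"dr":[[0,0,0]]}'
python3 - <<'E'
from h import *
go(.5945,.2776,-.006);tip('s10')
S=C("side");im,d=cams.get_image("side");X=S.cloud(d);m=(X[...,2]>.053)&(np.hypot(X[...,0]-.5945,X[...,1]-.2776)<.02)&(X[...,2]<.063)&(im.max(2)>90)
print(np.round(np.median(X[m],0),4),m.sum())
E
```

```text
time_s: 19.75
position: [0.5937, 0.2785, -0.0056]
tool_rot: [[-0.002, 0.772, 0.636], [-0.0, 0.636, -0.772], [-1.0, -0.002, -0.001]]
ft_force: [0.1, -0.2, 1.2]
grip_width: 0.0485
time_s: 19.85
position: [0.5953, 0.2786, -0.0032]
tool_rot: [[0.002, 0.772, 0.635], [0.001, 0.635, -0.772], [-1.0, 0.002, 0.001]]
ft_force: [-0.5, 0.2, 0.0]
grip_width: 0.0483
tool move [ 0.0028 -0.0013  0.0003] from [ 0.5953  0.2786 -0.0032] y-ang 39.4 w 0.0483 t 19.85
tips: max tool-x [-0.0443 -0.0416 -0.0397] world z [0.0365 0.0384 0.0411] 182
[0.5915 0.2802 0.0589] 55
```

View pics/s10.png

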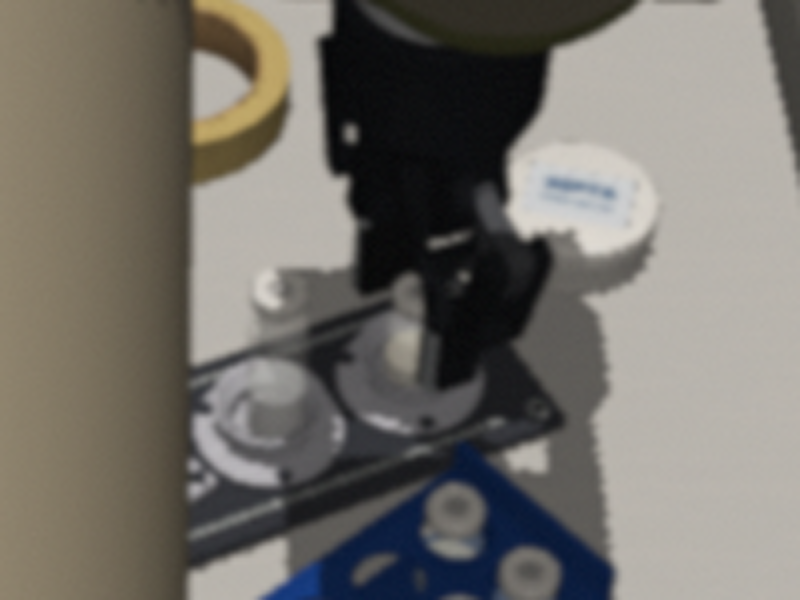

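The picture shows the tall vial standing in the third cup at (275,380), with the jaws round the last short vial at (405,330). I close on it now.

```bash

python3 -m crank '{"hand":[110,255,255,255,255],"translation":[[0.0025,0,0],[0.0025,0,0],[0.0025,0,0],[0.0025,0,0],[0.0025,0,0]],"dr":[[0,0,0],[0,0,0],[0,0,0],[0,0,0],[0,0,0]]}'
python3 -m crank '{"hand":[255,255],"translation":[[0,0,0],[0,0,0]],"dr":[[0,0,0],[0,0,0]]}'
python3 -m crank '{"hand":[255,255,255,255,255],"translation":[[-0.02,0,0],[-0.06,0,0],[-0.1,0,0],[-0.125,0,0],[-0.125,0,0]],"dr":[[0,0,0],[0,0,0],[0,0,0],[0,0,0],[0,0,0]]}'
python3 -c "
from h import *
go(.475,.4195,.0245)"
```

```text
time_s: 20.45
position: [0.595, 0.2779, -0.0067]
tool_rot: [[0.0, 0.773, 0.635], [0.0, 0.635, -0.773], [-1.0, 0.0, 0.0]]
ft_force: [-0.7, 0.2, 1.8]
grip_width: 0.0221
time_s: 20.65
position: [0.595, 0.278, -0.0067]
tool_rot: [[0.001, 0.773, 0.635], [0.0, 0.635, -0.773], [-1.0, 0.0, 0.0]]
ft_force: [-1.6, -0.7, 4.2]
grip_width: 0.0214
time_s: 21.15
position: [0.5964, 0.2784, 0.1218]
tool_rot: [[0.007, 0.772, 0.635], [0.002, 0.635, -0.772], [-1.0, 0.006, 0.003]]
ft_force: [0.6, 0.1, -1.0]
grip_width: 0.0215
tool move [ 0.0967 -0.0048 -0.1864] from [0.5964 0.2784 0.1218] y-ang 39.4 w 0.0215 t 21.15
```

```bash

python3 -m crank '{"hand":[255,255,255,255,255],"translation":[[0,-0.001,-0.035],[0,-0.001,-0.08],[0,-0.002,-0.125],[0,-0.0025,-0.165],[0,-0.0025,-0.185]],"dr":[[0,0,0],[0,0,0],[0,0,0],[0,0,0],[0,0,0]]}'
python3 -m crank '{"hand":[255,255,255,255,255],"translation":[[0,0,0],[0.03,0,0],[0.07,0,0],[0.09,0,0],[0.09,0,0]],"dr":[[0,0,0],[0,0,0],[0,0,0],[0,0,0],[0,0,0]]}'
python3 -m crank '{"hand":[255],"translation":[[0,0,0]],"dr":[[0,0,0]]}' >/dev/null
python3 -c "
from h import *
go(.475,.4195,.0233)"
```

```text
time_s: 21.65
position: [0.4725, 0.4212, 0.1165]
tool_rot: [[-0.003, 0.771, 0.637], [-0.001, 0.637, -0.771], [-1.0, -0.002, -0.001]]
ft_force: [1.2, -0.0, 0.3]
grip_width: 0.0217
time_s: 22.15
position: [0.4747, 0.4176, 0.0245]
tool_rot: [[-0.005, 0.773, 0.634], [-0.003, 0.634, -0.773], [-1.0, -0.006, -0.001]]
ft_force: [0.4, -0.6, -0.7]
grip_width: 0.0219
tool move [ 0.0044 -0.0001 -0.0013] from [0.4759 0.4186 0.0277] y-ang 39.4 w 0.0217 t 22.25
```

```bash

python3 -m crank '{"hand":[255,255],"translation":[[0.002,0,-0.0005],[0.003,0,-0.0005]],"dr":[[0,0,0],[0,0,0]]}' | grep -E "pos|force"
for i in 1 2 3; do python3 -m crank '{"hand":[255,255],"translation":[[0.001,0,0],[0.001,0,0]],"dr":[[0,0,0],[0,0,0]]}' | grep -E "pos|force"; done
```

```text
position: [0.4755, 0.4197, 0.0256]
ft_force: [0.4, -0.1, -0.1]
position: [0.4751, 0.4197, 0.0241]
ft_force: [-1.0, -0.6, -1.4]
position: [0.4751, 0.4196, 0.0229]
ft_force: [0.2, -1.7, -0.4]
position: [0.4751, 0.4197, 0.0219]
ft_force: [-0.3, -0.6, -0.3]
```

```bash

for i in 1 2 3; do python3 -m crank '{"hand":[255,255],"translation":[[0.001,0,0],[0.001,0,0]],"dr":[[0,0,0],[0,0,0]]}' | grep -E "pos|force|width"; done
python3 -c "
from h import *
S=C('side');im,d=cams.get_image('side');o=S.px([.475,.42,.07]).astype(int);c=im[o[1]-90:o[1]+60,o[0]-100:o[0]+100];cv2.imwrite('pics/s11.png',cv2.resize(c,None,fx=4,fy=4,interpolation=2))"
```

```text
position: [0.4752, 0.4197, 0.0218]
ft_force: [-1.5, -1.8, 6.9]
grip_width: 0.0214
position: [0.4753, 0.4197, 0.0217]
ft_force: [-2.9, -3.0, 12.2]
grip_width: 0.0218
position: [0.4754, 0.4198, 0.0217]
ft_force: [-6.0, -4.0, 19.9]
grip_width: 0.022
```

View pics/s11.png

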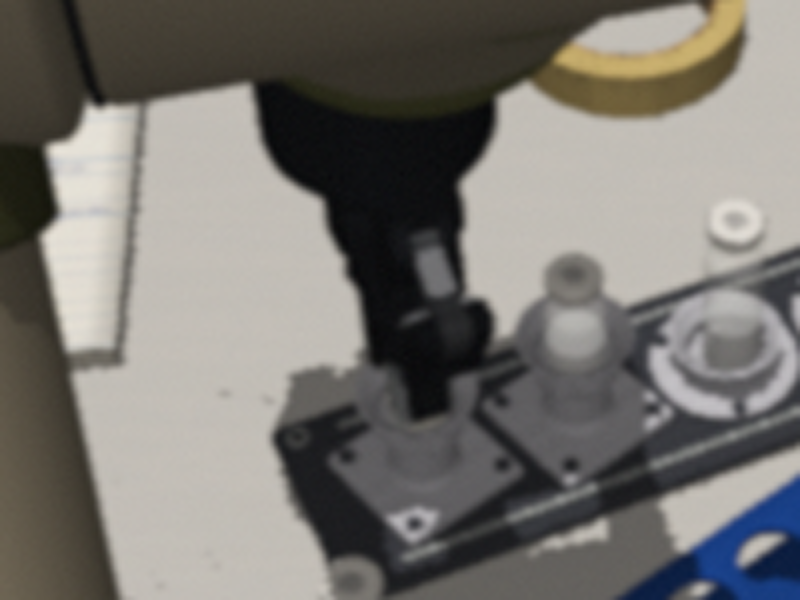

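The short vial is down in the first riser with the jaws round its cap at (425,390). The middle two positions, at (573,275) and (735,220), look right, and the parked vial's cap shows at (355,575). I release and fetch the parked vial.

```bash

python3 -m crank '{"hand":[180,110,110,110],"translation":[[-0.002,0,0],[-0.002,0,0],[-0.002,0,0],[-0.002,0,0]],"dr":[[0,0,0],[0,0,0],[0,0,0],[0,0,0]]}'
python3 -m crank '{"hand":[110,110,110,110],"translation":[[-0.03,0,0],[-0.06,0,0],[-0.09,0,0],[-0.1,0,0]],"dr":[[0,0,0],[0,0,0],[0,0,0],[0,0,0]]}'
python3 -m crank '{"hand":[110,110,110,110],"translation":[[0,-0.03,-0.018],[0,-0.065,-0.04],[0,-0.084,-0.0525],[0,-0.084,-0.0525]],"dr":[[0,0,0],[0,0,0],[0,0,0],[0,0,0]]}'
python3 -m crank '{"hand":[110],"translation":[[0,0,0]],"dr":[[0,0,0]]}'>/dev/null
python3 -c "
from h import *
go(.3774,.4075,-.0035)"
```

```text
time_s: 24.1
position: [0.475, 0.4196, 0.0205]
tool_rot: [[-0.001, 0.773, 0.635], [-0.0, 0.635, -0.773], [-1.0, -0.001, -0.0]]
ft_force: [0.3, -0.9, -0.4]
grip_width: 0.0487
time_s: 24.5
position: [0.4761, 0.4203, 0.1239]
tool_rot: [[0.004, 0.772, 0.635], [0.003, 0.635, -0.772], [-1.0, 0.005, 0.001]]
ft_force: [0.1, -0.3, 0.4]
grip_width: 0.0485
time_s: 24.9
position: [0.374, 0.4065, 0.1204]
tool_rot: [[-0.002, 0.771, 0.636], [-0.001, 0.636, -0.771], [-1.0, -0.002, -0.0]]
ft_force: [-0.3, -0.2, -0.8]
grip_width: 0.0489
tool move [ 0.1241  0.0007 -0.0002] from [0.377  0.4069 0.1206] y-ang 39.4 w 0.0487 t 25.0
```

```bash

python3 -m crank '{"hand":[110,110,110,110,110],"translation":[[0.04,0.0005,0],[0.08,0.0005,0],[0.115,0.0005,0],[0.124,0.0005,0],[0.124,0.0005,0]],"dr":[[0,0,0],[0,0,0],[0,0,0],[0,0,0],[0,0,0]]}'
python3 -m crank '{"hand":[255,255,255,255,255],"translation":[[0,0,0],[0,0,0],[0,0,0],[0,0,0],[0,0,0]],"dr":[[0,0,0],[0,0,0],[0,0,0],[0,0,0],[0,0,0]]}'
python3 -m crank '{"hand":[255,255,255,255,255],"translation":[[-0.02,0,0],[-0.06,0,0],[-0.1,0,0],[-0.14,0,0],[-0.15,0,0]],"dr":[[0,0,0],[0,0,0],[0,0,0],[0,0,0],[0,0,0]]}'
python3 -c "
from h import *
go(.595,.2778,.010)"
```

```text
time_s: 25.5
position: [0.3777, 0.4069, -0.0041]
tool_rot: [[-0.002, 0.773, 0.635], [-0.001, 0.635, -0.773], [-1.0, -0.002, -0.0]]
ft_force: [-0.0, -0.5, 0.6]
grip_width: 0.0488
time_s: 26.0
position: [0.3783, 0.4079, -0.0015]
tool_rot: [[0.003, 0.772, 0.635], [0.002, 0.635, -0.772], [-1.0, 0.004, 0.0]]
ft_force: [-0.0, 0.3, 6.6]
grip_width: 0.0223
time_s: 26.5
position: [0.3785, 0.4082, 0.1519]
tool_rot: [[0.007, 0.772, 0.635], [0.005, 0.635, -0.772], [-1.0, 0.008, 0.001]]
ft_force: [1.3, 0.2, -0.4]
grip_width: 0.022
tool move [0.1427 0.0832 0.2382] from [0.3785 0.4082 0.1519] y-ang 39.4 w 0.022 t 26.5
```

```bash

python3 -m crank '{"hand":[255,255,255,255,255],"translation":[[0,0.012,0.03],[0,0.027,0.072],[0,0.042,0.116],[0,0.057,0.16],[0,0.072,0.204]],"dr":[[0,0,0],[0,0,0],[0,0,0],[0,0,0],[0,0,0]]}'
python3 -m crank '{"hand":[255,255,255,255],"translation":[[0,0.011,0.03],[0,0.013,0.034],[0,0.013,0.034],[0,0.013,0.034]],"dr":[[0,0,0],[0,0,0],[0,0,0],[0,0,0]]}'
python3 -m crank '{"hand":[255,255,255,255,255],"translation":[[0.03,0,0],[0.07,0,0],[0.11,0,0],[0.124,0,0],[0.124,0,0]],"dr":[[0,0,0],[0,0,0],[0,0,0],[0,0,0],[0,0,0]]}'
python3 -m crank '{"hand":[255],"translation":[[0,0,0]],"dr":[[0,0,0]]}'>/dev/null
python3 -c "
from h import *
go(.595,.2778,.010)"
```

```text
time_s: 27.0
position: [0.5635, 0.2941, 0.1466]
tool_rot: [[-0.001, 0.772, 0.635], [-0.0, 0.635, -0.772], [-1.0, -0.001, -0.0]]
ft_force: [0.6, 0.7, 0.9]
grip_width: 0.0218
time_s: 27.4
position: [0.5929, 0.278, 0.1468]
tool_rot: [[-0.001, 0.772, 0.636], [0.0, 0.636, -0.772], [-1.0, -0.001, -0.001]]
ft_force: [0.1, -0.2, -1.1]
grip_width: 0.0218
time_s: 27.9
position: [0.5929, 0.278, 0.0223]
tool_rot: [[-0.002, 0.772, 0.636], [-0.0, 0.636, -0.772], [-1.0, -0.002, -0.001]]
ft_force: [-0.1, -0.2, 0.2]
grip_width: 0.0217
tool move [0.0147 0.0002 0.0005] from [0.5945 0.278  0.0247] y-ang 39.5 w 0.0219 t 28.0
```

```bash

python3 -m crank '{"hand":[255,255,255,255],"translation":[[0.004,0,0],[0.008,0,0],[0.01,0,0],[0.01,0,0]],"dr":[[0,0,0],[0,0,0],[0,0,0],[0,0,0]]}' | grep -E "pos|force"
for i in 1 2 3; do python3 -m crank '{"hand":[255,255],"translation":[[0.001,0,0],[0.001,0,0]],"dr":[[0,0,0],[0,0,0]]}' | grep -E "pos|force"; done
```

```text
position: [0.5943, 0.2776, 0.0131]
ft_force: [0.7, 2.6, -1.2]
position: [0.5945, 0.2775, 0.0126]
ft_force: [0.7, 1.1, 3.5]
position: [0.5945, 0.2775, 0.0125]
ft_force: [-2.3, 1.1, 11.1]
position: [0.5947, 0.2776, 0.0125]
ft_force: [-4.2, 0.4, 16.7]
```

```bash

python3 -m crank '{"hand":[180,110,110,110],"translation":[[-0.003,0,0],[-0.003,0,0],[-0.003,0,0],[-0.003,0,0]],"dr":[[0,0,0],[0,0,0],[0,0,0],[0,0,0]]}'
python3 -m crank '{"hand":[110,110,110,110],"translation":[[-0.03,0,0],[-0.07,0,0],[-0.11,0,0],[-0.14,0,0]],"dr":[[0,0,0],[0,0,0],[0,0,0],[0,0,0]]}'
python3 -m crank '{"hand":[110,110,110,110,110],"translation":[[0,-0.04,0],[0,-0.08,0],[0,-0.12,0],[0,-0.16,0],[0,-0.2,0]],"dr":[[0,0,0],[0,0,0],[0,0,0],[0,0,0],[0,0,0]]}'
python3 -m crank '{"hand":[110,110,110,110,110],"translation":[[0,-0.03,0],[0,-0.06,0],[0,-0.06,0],[0,-0.06,0],[0,-0.06,0]],"dr":[[0,0,0],[0,0,0],[0,0,0],[0,0,0],[0,0,0]]}'
python3 - <<'E'
from h import *
T,S=C("top"),C("side");q=[(.4747,.4198),(.5147,.3723),(.5546,.3249),(.5945,.2774)]
for n,cam in(("top",T),("side",S)):
    im,d=cams.get_image(n);X=cam.cloud(d)
    for P in q:
        m=(np.hypot(X[...,0]-P[0],X[...,1]-P[1])<.016)&(X[...,2]>.075)&(X[...,2]<.13)
        v,u=np.nonzero(m)
        print(n,P,m.sum(),np.round(np.percentile(X[m][:,2],[50,90]),4) if len(u) else '',np.round(np.mean(X[m],0),4) if len(u) else '')
    o=cam.px([.535,.35,.06]).astype(int);c=im[o[1]-75:o[1]+75,o[0]-100:o[0]+100];cv2.imwrite(f"pics/{n}12.png",cv2.resize(c,None,fx=4,fy=4,interpolation=2))
E
```

```text
time_s: 29.4
position: [0.5938, 0.2771, 0.0124]
tool_rot: [[-0.001, 0.773, 0.635], [-0.0, 0.635, -0.773], [-1.0, -0.001, -0.0]]
ft_force: [0.5, -0.1, -0.9]
grip_width: 0.0484
time_s: 29.8
position: [0.5943, 0.2773, 0.1553]
tool_rot: [[0.002, 0.773, 0.635], [0.0, 0.635, -0.773], [-1.0, 0.002, 0.001]]
ft_force: [-0.6, -0.6, -0.3]
grip_width: 0.0487
time_s: 30.3
position: [0.438, 0.1494, 0.1527]
tool_rot: [[-0.0, 0.772, 0.635], [-0.0, 0.635, -0.772], [-1.0, -0.0, -0.0]]
ft_force: [0.8, 0.5, 0.1]
grip_width: 0.0485
time_s: 30.8
position: [0.3939, 0.1125, 0.1529]
tool_rot: [[0.0, 0.772, 0.635], [0.0, 0.635, -0.772], [-1.0, 0.0, 0.0]]
ft_force: [0.2, 0.1, -1.0]
grip_width: 0.0484
top (0.4747, 0.4198) 157 [0.089  0.0909] [0.4747 0.4184 0.089 ]
top (0.5147, 0.3723) 151 [0.0893 0.0911] [0.5134 0.3717 0.0892]
top (0.5546, 0.3249) 150 [0.0893 0.0909] [0.5536 0.3231 0.0889]
top (0.5945, 0.2774) 149 [0.0893 0.0912] [0.5931 0.2767 0.089 ]
side (0.4747, 0.4198) 0  
side (0.5147, 0.3723) 0  
side (0.5546, 0.3249) 0  
side (0.5945, 0.2774) 0
```

View pics/side12.png

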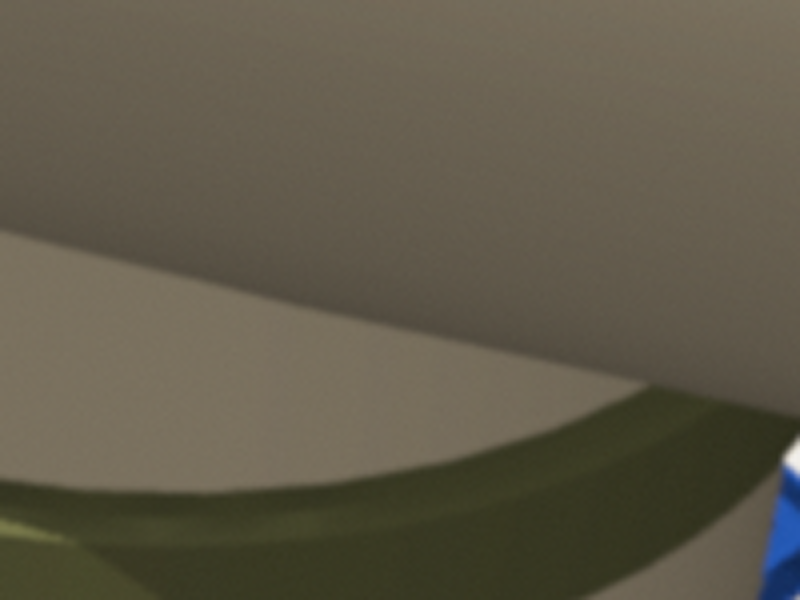

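The forearm blocks the side view here, but the top depth puts all four caps at 89–91 mm. One look from the top camera:

View pics/top12.png

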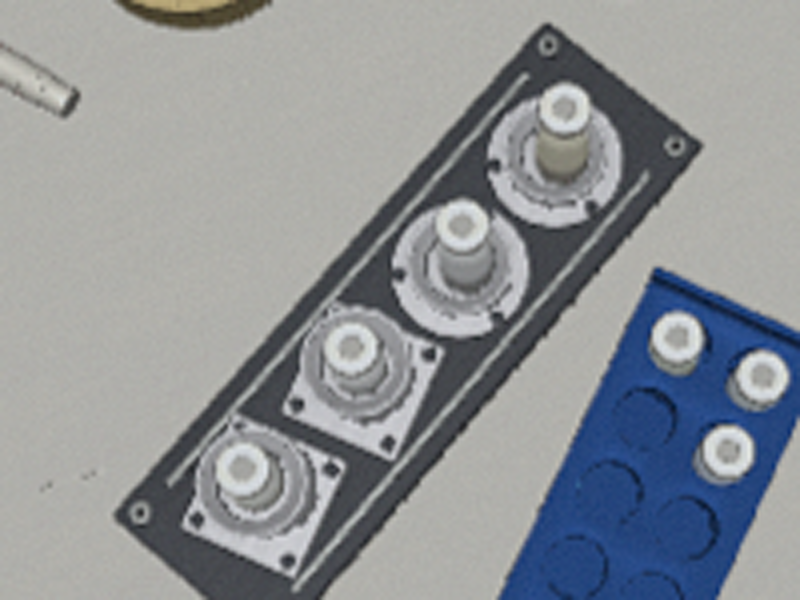

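The top view shows short vials in both risers, at (240,475) and (350,350), and tall vials in both cups, at (463,228) and (564,110). All stand upright and the arm is clear.

```bash
python3 -c "
from rig import env;print(env.close_job())"
```

```text
the job is handed in; nothing more can be done
None
```

The swap is done and handed in at about 31 s: both short vials sit in the risers and both tall vials in the low cups. One tall vial waited upright on the bench meanwhile.

- **Cap heights:** the last top-camera depth check put all four caps at 89–91 mm, against the expected 90. The vials stood upright and within about 2 mm of the cup centres.
- **Seating:** each vial was pressed lightly onto its floor before release (about 11–20 N up). The arm was then clear of everything.
- **Disagreement:** the camera showed the fingertips about 40 mm higher than the reported TCP throughout. I set grasp heights from the camera and placing heights from contact, and the contact heights came out as predicted to within 3 mm.
- **Not confirmed:** the final side-camera check failed because the forearm blocked the view, so the end state rests on the top camera and the contact forces.

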